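# Load the long angle bracket under the jig's sprung hold-down finger

### The arm

A 6-joint arm with a two-finger parallel gripper is mounted at the origin on the work surface. World frame = base frame: x ahead of the robot, y to its left, z up, the work surface at z = 0. Lengths are in m, angles in degrees, forces in N, time in s.
With the tool pointing down it reaches from about 0.325 to 0.9 m from the base axis. Payload 3.5 kg.
Tool frame: the origin (TCP) lies on the front face of the gripper's body, between the roots of the fingers; the fingertips stand 73 mm ahead of it and the grasp point (between the pads) lies 54 mm ahead of it (robot.pinch_z is the distance from the TCP to the grasp point, in m); y points along the fingers, z is the direction in which the jaws open and shut, and the axes are right-handed (so a half turn about y gives the same grasp; the last joint's range is limited). The gripper opens to 85 mm and grips with 20 to 120 N. Pads are 22 mm wide; open, the fingers measure 114 mm over their backs; the gripper's body (76 mm by 85 mm) begins 54 mm behind the grasp point. The pads swing forward as they close: fully open they stand 13 mm farther back than shut.
Start: joints at [65.409, 15.837, -1.513, 72.651, 0, 84.076], TCP at [0.2, 0.592, 0.304] pointing down, gripper open.
Joint ranges: [-178.77, 178.77], [-48.84, 107.48], [-61.69, 71.31], [-111.58, 123.2], [-90, 87.43], [-180, 180]. Speed limits (degrees/s): [147.25, 147.25, 180, 180, 180, 180].

### API

Orientations are given as a 3x3 rotation matrix whose columns are the frame's x, y, z axes.
In Python, from cell import robot, optics, job gives the robot as it stands.
- The arm moves only by the tool servo_tool, never from a script. Its argument "moves" is a list of rows, each a list of 3 entries, a list of its own where there are three numbers: the gripper command: -1 is fully open, 1 is shut, values between are in proportion, then the shift along the world's x, y, z normalised to -1 to 1, where 1 is 0.02 m, then the turn, a rotation vector about the world's x, y, z normalised to -1 to 1, where 1 is 0.15 rad. A call has exactly 10 rows; each row shifts and turns the commanded pose from where the row before left it; what a row does not reach is not made up. A row lasts 1/10 s, in which the tool goes at most 50 mm and 8.59 degrees, less where a joint would pass 70% of its speed; a pose out of reach is approached as far as the arm can. A call with a number of a shift or a turn outside -1 to 1 is refused whole. A call with a gripper value outside its range is refused whole. The fingers move at their own pace and stop on an object; "squeeze" is the grip in N (left out, the last holds). Time passes only in rows, so rows that do not move let the fingers close, or fill a call up. It gives the time, the measured TCP pose, the force and the opening at its end, in the units of the state.
- robot.observe(): the state, without advancing time (a new reading comes with each control period).
- optics.capture(name): name is "side" or "top" or "wrist"; returns the picture (384x512x3 uint8, red, green, blue); there is no depth.
- optics.camera_info(name): a dict with "mtx" (3x3 intrinsics, pixels), "k1" (the pictures are not rectified: a ray, as slopes to the right and down, at radius r is drawn at 1 + k1 r^2 times it, then the intrinsics apply), "extrinsics" (4x4, takes a point from camera to world coordinates); the wrist camera has in their place "hand_eye" (4x4, takes a point from camera to tool coordinates, whose origin is the TCP and whose axes are the tool frame's). Camera axes: x right, y up, looking along -z (the intrinsics and any distortion apply to the point x, -y, -z); pixel columns grow to the right and rows downward; lengths in m; the calibration is good to about 2 mm. A picture is of the moment at which its call begins: read the wrist's pose just before it. camera_info takes no time and is no camera call.
- job.sign_off(): hands the job in, once; it reports no verdict.
Trained networks look in the newest picture that a camera, given by its name, has taken for a name from the list of things; names that differ only in an ending like _2 or _b are one class to them, and where a whole thing is asked for, a point or a joint stands for the part that bears it (a point fixed in the world has none). Each returns a list of dicts, best first, with "conf" (0 to 1); they miss things now and then, are a little off and sometimes report something else, mostly with a low value. They report only what shows in the picture. A call takes as long as a camera call.
- optics.trace(thing, camera): "region" (384x512 bool, what is visible of it) and "xy" ([column, row] in pixels, amid what is visible of it).
The state is a dict: "time": time; "q": joint angles; "qvel": joint speeds; "effort": joint torques, N m; "position": TCP position; "tcp_rot": TCP orientation; "force": force on the tool from outside, world axes, zero at the start; "ft_torque": the same for the moment, N m; "width": finger opening in m.
Only numpy, scipy, OpenCV 4.12 (cv2) and the standard library are available. Lean on these libraries where they do the work, as an engineer would, in place of code of your own. Each camera call takes 0.05 s, during which the arm holds its last target.

### The job

Load the long-footed angle bracket into the drilling jig: holding it by its upright tab, set its foot flat in line on the jig's bed and slide it toe first under the upturned tip of the sprung finger, so that the foot pushes the finger up, until the toe is home at the back stop. Let go, so that the bracket lies flat and straight on the middle of the bed with the finger bearing down on its foot, and leave the short-footed bracket where it is.

Things in the scene. Friction and masses are not known exactly. Their poses are not given: they have to be found in the camera images.
- long_bracket_tab (a point): Centre of the upright tab of the loose long-footed aluminium L bracket (0.32 kg), which lies on its foot. Tab: 14 mm thick (x), 44 mm wide (y), from 16 to 60 mm above the underside; this point is 38 mm above it. Foot: 16 mm thick, 44 mm wide, runs along +x to its toe, 123 mm from this point. z up. Grip the tab across its width (y).
- short_bracket_tab (a point): The same point on the short-footed bracket, a bystander lying near the long one on either side of it: same tab and axes, but its toe is only 63 mm from this point.
- jig: Fixed drilling jig. Origin on the bench below the finger, on the bed's centre line; x = the way the bracket slides in, z up. Bed: grey plate, top 12 mm above bench, x -130 to 45 mm, y -105 to 45. Back stop: dark block, 70 mm wide, face at x = 25 mm, 38 mm high. Pivot post at y -65 to -97, 56 mm high. Toe at the stop puts the long bracket's tab point at x -98, y 0, z 50 mm.
- finger (a joint): Angle of the sprung finger, a bent 12 mm round bar over jig y = 0: at 0 (rest) its flat, jig x -12 to 14 mm, is 3 mm over the bed; its tip slopes up towards -x, ending at x -73 mm, 31 mm clear of the bed, top 55 mm above bench. Grows as it is pushed up (max 0.9), about 0.18 resting on a foot. Spring presses with 4 to 6 N; sliding the toe under takes up to about 10 N.

How it is judged (in metres and radians):
At the end, for the whole second after the job is handed in: The long bracket lies flat and at rest on the bed (tilt under 0.1 rad, raised under 5 mm), toe within 14 mm of the back stop, within 15 mm of the centre line, within 10 degrees of the jig's direction; the finger rests on its foot (joint 0.12 to 0.28, over 1.5 N) (x of long_bracket_tab in the frame of jig between -0.112 and -0.088 m and y of long_bracket_tab in the frame of jig between -0.015 and 0.015 m and z of long_bracket_tab in the frame of jig below 0.055 m and angle between the x axis of long_bracket_tab and the x axis of jig, either way round below 0.175 rad and angle between long_bracket_tab's own z axis and vertical below 0.1 rad and value of joint finger between 0.12 and 0.28 rad and contact force between finger and long_bracket above 1.5 N and linear speed of long_bracket below 0.02 m/s); the robot touches nothing.
It fails at once if the short bracket was moved by more than 30 mm (distance of short_bracket_tab from where it was at the start of the episode above 0.03 m).
It also fails if it takes over 38 s, if anything falls off the work surface, if the arm or the gripper's body presses on something with over 40 N, if the wrist force passes 120 N, or if a joint passes its speed limit or range.

## Working session

There is one attempt and no reset: what is moved stays moved. The work goes in short steps, Python scripts to look and compute and a tool call to move; the robot and the scene stay as the last step left them, time stands still between calls to the robot, and variables do not carry over. Pictures are saved under pics/ and viewed, and the job is handed in when it is done.

Besides the shell and the picture viewer there is one more tool, called as name([rows], argument=value, ...), one row to a line, values as JSON. servo_tool: Moves the arm, as the interface text tells. Scaled input: -1 to 1 covers 0.02 m each way for a shift and 0.15 rad each way for a turn. Its arguments: {"type":"object","properties":{"moves":{"type":"array"},"squeeze":{"type":"number"}},"required":["moves"]}

```bash
ls; mkdir -p pics
cat > snap.py <<'E'
import sys,cv2
from cell import robot,optics
import numpy as np
tag=sys.argv[1]
for c in sys.argv[2:]:
    s=robot.observe()
    im=optics.capture(c)
    cv2.imwrite(f'pics/{c}_{tag}.png',im[:,:,::-1])
print(s['time'],s['position'],s['tcp_rot'])
E
python3 snap.py a side top
python3 - <<'E'
from cell import robot,optics
import numpy as np
np.set_printoptions(precision=4,suppress=True)
for c in ['side','top','wrist']: print(c,optics.camera_info(c))
for c in ['side','top']:
  for t in ['long_bracket_tab','short_bracket_tab','jig','finger']:
    for d in optics.trace(t,c): print(c,t,round(d['conf'],2),d['xy'],d['region'].sum())
print(robot.observe()['time'])
E
```

```text
pics
0.05 [0.19980291 0.59155906 0.30275714] [[ 9.47391303e-01 -9.00337647e-04  3.20076410e-01]
 [-3.20077610e-01 -2.02280304e-03  9.47389166e-01]
 [-2.05518597e-04 -9.99997549e-01 -2.20456393e-03]]
side {'mtx': array([[348.3897,   0.    , 257.3118],
       [  0.    , 348.3897, 189.5263],
       [  0.    ,   0.    ,   1.    ]]), 'k1': -0.08988334204954054, 'extrinsics': array([[-0.9872,  0.1156, -0.1095,  0.4848],
       [-0.1581, -0.6306,  0.7598,  0.5047],
       [ 0.0188,  0.7675,  0.6408,  0.5252],
       [ 0.    ,  0.    ,  0.    ,  1.    ]])}
top {'mtx': array([[384.1092,   0.    , 252.6989],
       [  0.    , 384.1092, 191.47  ],
       [  0.    ,   0.    ,   1.    ]]), 'k1': -0.1158364740148569, 'extrinsics': array([[-0.0053,  0.9955, -0.0942,  0.4461],
       [-1.    , -0.0053,  0.0003, -0.0514],
       [-0.0002,  0.0942,  0.9956,  1.0965],
       [ 0.    ,  0.    ,  0.    ,  1.    ]])}
wrist {'mtx': array([[339.9853,   0.    , 254.6061],
       [  0.    , 339.9853, 196.487 ],
       [  0.    ,   0.    ,   1.    ]]), 'k1': -0.06469477774709353, 'hand_eye': array([[ 0.0003, -0.9566, -0.2913, -0.0737],
       [ 0.0004,  0.2913, -0.9566, -0.0703],
       [ 1.    ,  0.0001,  0.0005,  0.0001],
       [ 0.    ,  0.    ,  0.    ,  1.    ]])}
side long_bracket_tab 0.55 [279.9, 172.4] 953
side short_bracket_tab 0.77 [282.3, 135.3] 396
side jig 0.97 [199.5, 312.5] 8747
side finger 0.94 [202.8, 316.5] 917
top long_bracket_tab 0.9 [290.8, 196.3] 744
top short_bracket_tab 0.75 [357.3, 192.6] 393
top finger 0.59 [147.0, 168.4] 295
0.5
```

View pics/side_a.png

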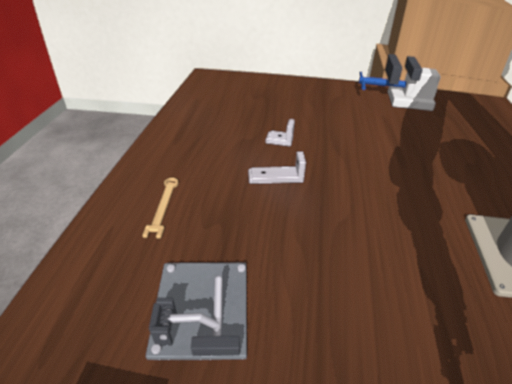

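View pics/top_a.png

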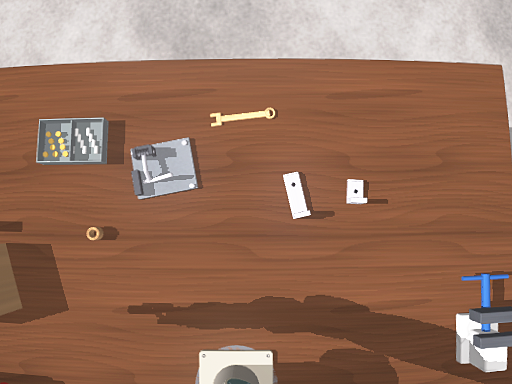

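The side view shows the long bracket at about (280,172), the short one at about (282,135), and the jig at about (199,312). In the top view the long bracket's toe is up at about (290,175) and its tab down at about (300,216). The jig is at about (165,168), with its stop on the left (world +y). Next I'll fit the poses.

```bash
cat > geo.py <<'E'
import numpy as np,cv2
from cell import optics
def proj(P,c,T=None,info=None):
    i=info or optics.camera_info(c); E=i['extrinsics'] if T is None else T
    q=(np.atleast_2d(P)-E[:3,3])@E[:3,:3]
    u=q[:,0]/-q[:,2]; v=-q[:,1]/-q[:,2]; r2=u*u+v*v; f=1+i['k1']*r2
    K=i['mtx']; return np.c_[K[0,0]*u*f+K[0,2],K[1,1]*v*f+K[1,2]]
def ray(px,c,T=None):
    i=optics.camera_info(c); E=i['extrinsics'] if T is None else T; K=i['mtx']
    d=np.array([(px[0]-K[0,2])/K[0,0],(px[1]-K[1,2])/K[1,1]]); s=d.copy()
    for _ in range(20): s=d/(1+i['k1']*(s@s))
    D=E[:3,:3]@np.array([s[0],-s[1],-1.]); return E[:3,3],D
def onplane(px,c,z,T=None):
    o,d=ray(px,c,T); return o+d*(z-o[2])/d[2]
def box(x0,x1,y0,y1,z0,z1): return np.array([[x,y,z] for x in(x0,x1) for y in(y0,y1) for z in(z0,z1)],float)
def place(P,p): 
    c,s=np.cos(p[2]),np.sin(p[2]); R=np.array([[c,-s,0],[s,c,0],[0,0,1]])
    z=p[3] if len(p)>3 else 0
    return P@R.T+[p[0],p[1],z]
# bracket relative to tab point on ground (z of underside =0)
def bracket(L): return [box(-.007,.007,-.022,.022,0,.060),box(-.007,L,-.022,.022,0,.016)]
def hull_mask(parts,p,c,T=None):
    m=np.zeros((384*4,512*4),np.uint8)
    for P in parts:
        h=cv2.convexHull(((proj(place(P,p),c,T)+.5)*4).astype(np.float32)).astype(np.int32)
        cv2.fillConvexPoly(m,h,255)
    return cv2.resize(m,(512,384),interpolation=cv2.INTER_AREA)/255.
E
cat > fit.py <<'E'
from geo import *
from scipy.optimize import minimize
np.set_printoptions(precision=4,suppress=True)
cams=['side','top']; ims={}
for c in cams: ims[c]=optics.capture(c)
R={}
for t,L in [('long_bracket_tab',.123),('short_bracket_tab',.063)]:
    for c in cams: R[t,c]=optics.trace(t,c)[0]['region']
    g=onplane(np.array(optics.trace(t,'top')[0]['xy']),'top',.01)
    def cost(p,cs=cams): return sum(np.abs(hull_mask(bracket(L),p,c)-R[t,c]).sum() for c in cs)
    best=None
    for a in (0.,.25,-.25):
        p0=np.array([g[0]-L/2+.01,g[1],a,0.])
        for cs in (cams,['top'],['side']):
            r=minimize(cost,p0,args=(cs,),method='Nelder-Mead',options=dict(initial_simplex=p0+np.vstack([np.zeros(4),np.diag([.02,.02,.3,.01])]),maxiter=250))
            print(t,cs,r.x,r.fun,np.degrees(r.x[2]))
            if len(cs)==2 and (best is None or r.fun<best.fun): best=r
    for c in cams:
        for P in bracket(L):
            for q in proj(place(P,best.x),c): cv2.circle(ims[c],tuple(int(v) for v in np.round(q)),1,(255,0,0),-1)
d=optics.trace('jig','side')[0]['region'];e=optics.trace('jig','top')
np.savez('reg.npz',side=d,top=e[0]['region'] if e else np.zeros((384,512)))
print('topjig',[(x['conf'],x['xy']) for x in e])
cv2.imwrite('pics/b_side.png',cv2.resize(ims['side'][80:380,120:340],None,fx=2.5,fy=2.0,interpolation=2)[:,:,::-1])
cv2.imwrite('pics/b_top.png',cv2.resize(ims['top'][110:240,110:390],None,fx=2.8,fy=2.8,interpolation=2)[:,:,::-1])
E
python3 fit.py
```

```text
long_bracket_tab ['side', 'top'] [ 0.4821 -0.1841  0.2102  0.0012] 111.87843137254903 12.045351874920076
long_bracket_tab ['top'] [ 0.4816 -0.183   0.2064  0.0064] 42.501960784313724 11.826934215965764
long_bracket_tab ['side'] [ 0.4818 -0.1769  0.1939  0.0066] 74.88627450980391 11.110092857204314
long_bracket_tab ['side', 'top'] [ 0.4819 -0.1834  0.206   0.0015] 104.14117647058825 11.8033817330342
long_bracket_tab ['top'] [ 0.4816 -0.1825  0.2054  0.0104] 46.615686274509805 11.771243246084786
long_bracket_tab ['side'] [ 0.4818 -0.1702  0.1833  0.0115] 94.6470588235294 10.502491832968298
long_bracket_tab ['side', 'top'] [ 0.4819 -0.1837  0.2008  0.0009] 103.7372549019608 11.505660231696808
long_bracket_tab ['top'] [ 0.4818 -0.184   0.2129  0.0015] 42.23137254901961 12.196833929851637Traceback (most recent call last):
  File "fit.py", line 15, in <module>
    r=minimize(cost,p0,args=(cs,),method='Nelder-Mead',options=dict(initial_simplex=p0+np.vstack([np.zeros(4),np.diag([.02,.02,.3,.01])]),maxiter=250))
    res = _minimize_neldermead(fun, x0, args, callback, bounds=bounds,
          
[... 239 characters left out ...]
,c)-R[t,c]).sum() for c in cs)
                                ~~~^^^^^^^^^^^^^^^^^^^^^^^^^^^^^^^^^^^^^^^^^^^^^^^^^^^^^^^^^^^^
  File "fit.py", line 10, in <genexpr>
    def cost(p,cs=cams): return sum(np.abs(hull_mask(bracket(L),p,c)-R[t,c]).sum() for c in cs)
                                           ~~~~~~~~~^^^^^^^^^^^^^^^^
  File "geo.py", line 25, in hull_mask
    h=cv2.convexHull(((proj(place(P,p),c,T)+.5)*4).astype(np.float32)).astype(np.int32)
                       ~~~~^^^^^^^^^^^^^^^^
  File "geo.py", line 4, in proj
    i=info or optics.camera_info(c); E=i['extrinsics'] if T is None else T
              ~~~~~~~~~~~~~~~~~~^^^
ValueError: time passes only in moves, steps and waits
```

```bash
cat > grab.py <<'E'
import pickle,sys
from cell import robot,optics
d={'info':{c:optics.camera_info(c) for c in ['side','top','wrist']}}
for c in ['side','top']:
    d['im',c]=optics.capture(c)
    for t in sys.argv[2:]:
        d[t,c]=optics.trace(t,c)
        print(c,t,[(round(x['conf'],2),x['xy'],int(x['region'].sum())) for x in d[t,c]])
d['state']=robot.observe(); print(d['state']['time'])
pickle.dump(d,open(sys.argv[1],'wb'))
E
python3 grab.py g1.pkl jig finger short_bracket_tab
sed -i 's/^from cell import optics/import pickle\nD=pickle.load(open("g1.pkl","rb"))\nclass optics:\n    camera_info=staticmethod(lambda c:D["info"][c])/' geo.py
cat > fitjig.py <<'E'
from geo import *
from scipy.optimize import minimize
np.set_printoptions(precision=4,suppress=True)
ims={c:D['im',c].copy() for c in('side','top')}
for c in ims:
    for t in ['jig']:
        if D[t,c]:
            k=cv2.findContours(D[t,c][0]['region'].astype(np.uint8),0,1)[0]; cv2.drawContours(ims[c],k,-1,(0,255,0),1)
parts=[box(-.13,.045,-.105,.045,0,.012),box(.025,.045,-.035,.035,0,.038)]
def cost(p,cs): return sum(np.abs(hull_mask(parts,p,c)-D['jig',c][0]['region']).sum() for c in cs)
p0=np.array([.55,.20,1.4])
cs=[c for c in ims if D['jig',c]]
for k in [cs]+[[c] for c in cs]:
    r=minimize(cost,p0,args=(k,),method='Nelder-Mead',options=dict(initial_simplex=p0+np.vstack([np.zeros(3),np.diag([.03,.03,.3])])))
    print(k,r.x,r.fun,np.degrees(r.x[2]))
    if k is cs: b=r.x
for c in ims:
    for P,col in [(box(-.13,.045,-.105,.045,.012,.012),(255,0,0)),(box(.025,.045,-.035,.035,.012,.038),(255,255,0)),(box(-.073,-.012,0,0,.012,.015),(0,255,255))]:
        for q in proj(place(P,b),c): cv2.circle(ims[c],tuple(int(v) for v in np.round(q)),1,col,-1)
cv2.imwrite('pics/j_side.png',cv2.resize(ims['side'][250:370,140:260],None,fx=5,fy=5,interpolation=2)[:,:,::-1])
cv2.imwrite('pics/j_top.png',cv2.resize(ims['top'][130:210,120:210],None,fx=7,fy=7,interpolation=2)[:,:,::-1])
E
python3 fitjig.py
```

```text
side jig [(0.74, [199.1, 312.7], 8902)]
side finger [(0.63, [205.3, 314.9], 1157)]
side short_bracket_tab [(0.62, [283.4, 137.2], 420)]
top jig [(0.62, [164.6, 166.3], 3226)]
top finger [(0.72, [147.3, 172.6], 232)]
top short_bracket_tab [(0.64, [355.8, 192.5], 376)]
1.15
['side', 'top'] [0.5815 0.2429 1.7577] 326.7372549019608 100.71083833696835
['side'] [0.5814 0.2429 1.7589] 211.31372549019608 100.77496283188299
['top'] [0.5812 0.2414 1.7687] 111.7372549019608 101.34059887348975
```

View pics/j_side.png

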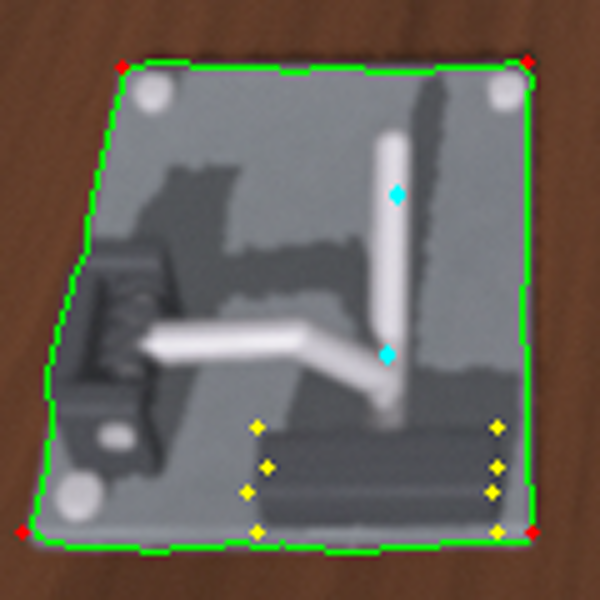

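View pics/j_top.png

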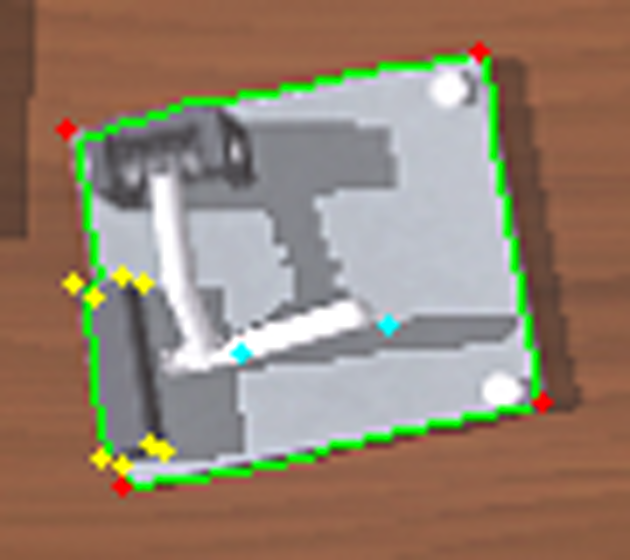

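```bash
cat > fitjig2.py <<'E'
import re
exec(open('fitjig.py').read().split("def cost")[0])
def parts_(p): return parts+[box(p[3],p[4],-.097,-.065,0,.056)]
def cost(p,cs): return sum(np.abs(hull_mask(parts_(p),p[:3],c)-D['jig',c][0]['region']).sum() for c in cs)
p0=np.array([.58,.243,1.75,-.04,.035])
for k in (['side','top'],['side'],['top']):
    r=minimize(cost,p0,args=(k,),method='Nelder-Mead',options=dict(initial_simplex=p0+np.vstack([np.zeros(5),np.diag([.01,.01,.1,.01,.01])]),maxiter=600))
    print(k,r.x,r.fun,np.degrees(r.x[2]))
from geo import *
# short
L=.063; t='short_bracket_tab'
def cs_(p): return sum(np.abs(hull_mask(bracket(L),p,c)-D[t,c][0]['region']).sum() for c in ('side','top'))
p0=np.array([.47,-.345,0.])
r=minimize(cs_,p0,method='Nelder-Mead',options=dict(initial_simplex=p0+np.vstack([np.zeros(3),np.diag([.02,.02,.2])])));print('short',r.x,r.fun)
E
python3 fitjig2.py
```

```text
['side', 'top'] [ 0.5808  0.2426  1.7639 -0.0241  0.0147] 328.5803921568628 101.06552472172878
['side'] [ 0.5809  0.2421  1.7643 -0.0208  0.0214] 216.73333333333332 101.0897878700796
['top'] [ 0.5803  0.2414  1.7759 -0.0367  0.0283] 116.5372549019608 101.75018435599223
short [ 0.5203 -0.3429 -0.0661] 106.25882352941176
```

Run:
```python
import cv2
im=cv2.imread('pics/top_a.png');cv2.imwrite('pics/c_top.png',cv2.resize(im[160:230,270:390],None,fx=6,fy=6,interpolation=2))
```

```text
(no output)
```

View pics/c_top.png

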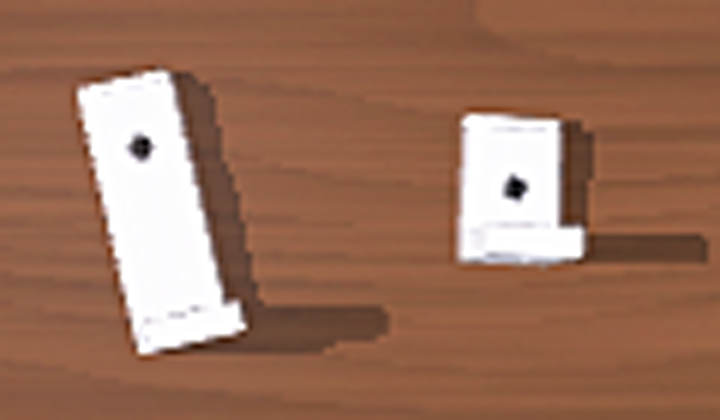

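Results so far:

| Item | World position | Yaw |
|---|---|---|
| Long tab | (0.482, -0.184) | 11.8° |
| Jig | (0.581, 0.2425) | about 101° |
| Short tab | (0.520, -0.343) | not needed |

I'm moving above the tab now and will check with the wrist camera.

servo_tool([
  [-1,[0.35,-0.97,-0.13],[0,0,0.355]],
  [-1,[0.35,-0.97,-0.13],[0,0,0.355]],
  [-1,[0.35,-0.97,-0.13],[0,0,0.355]],
  [-1,[0.35,-0.97,-0.13],[0,0,0.355]],
  [-1,[0.35,-0.97,-0.13],[0,0,0.355]],
  [-1,[0.35,-0.97,-0.13],[0,0,0.355]],
  [-1,[0.35,-0.97,-0.13],[0,0,0.355]],
  [-1,[0.35,-0.97,-0.13],[0,0,0.355]],
  [-1,[0.35,-0.97,-0.13],[0,0,0.355]],
  [-1,[0.35,-0.97,-0.13],[0,0,0.355]],
], squeeze=80)

```text
time: 2.15
position: [0.2703, 0.3974, 0.278]
tcp_rot: [[0.978, 0.0, -0.208], [0.208, 0.0, 0.978], [0.0, -1.0, 0.0]]
force: [-0.7, 0.4, -0.3]
width: 0.0852
```

servo_tool([
  [-1,[0.35,-0.97,-0.13],[0,0,0]],
  [-1,[0.35,-0.97,-0.13],[0,0,0]],
  [-1,[0.35,-0.97,-0.13],[0,0,0]],
  [-1,[0.35,-0.97,-0.13],[0,0,0]],
  [-1,[0.35,-0.97,-0.13],[0,0,0]],
  [-1,[0.35,-0.97,-0.13],[0,0,0]],
  [-1,[0.35,-0.97,-0.13],[0,0,0]],
  [-1,[0.35,-0.97,-0.13],[0,0,0]],
  [-1,[0.35,-0.97,-0.13],[0,0,0]],
  [-1,[0.35,-0.97,-0.13],[0,0,0]],
])

```text
time: 3.15
position: [0.3403, 0.2033, 0.252]
tcp_rot: [[0.979, 0.001, -0.205], [0.205, 0.0, 0.979], [0.001, -1.0, 0.0]]
force: [-0.0, -0.7, -0.8]
width: 0.0857
```

servo_tool([
  [-1,[0.35,-0.97,-0.13],[0,0,0]],
  [-1,[0.35,-0.97,-0.13],[0,0,0]],
  [-1,[0.35,-0.97,-0.13],[0,0,0]],
  [-1,[0.35,-0.97,-0.13],[0,0,0]],
  [-1,[0.35,-0.97,-0.13],[0,0,0]],
  [-1,[0.35,-0.97,-0.13],[0,0,0]],
  [-1,[0.35,-0.97,-0.13],[0,0,0]],
  [-1,[0.35,-0.97,-0.13],[0,0,0]],
  [-1,[0.35,-0.97,-0.13],[0,0,0]],
  [-1,[0.35,-0.97,-0.13],[0,0,0]],
])

```text
time: 4.15
position: [0.4104, 0.0093, 0.226]
tcp_rot: [[0.979, 0.001, -0.205], [0.205, -0.0, 0.979], [0.001, -1.0, -0.0]]
force: [0.8, 0.5, -0.2]
width: 0.0854
```

servo_tool([
  [-1,[0.35,-0.97,-0.13],[0,0,0]],
  [-1,[0.35,-0.97,-0.13],[0,0,0]],
  [-1,[0.35,-0.97,-0.13],[0,0,0]],
  [-1,[0.35,-0.97,-0.13],[0,0,0]],
  [-1,[0.35,-0.97,-0.13],[0,0,0]],
  [-1,[0.35,-0.97,-0.13],[0,0,0]],
  [-1,[0.35,-0.97,-0.13],[0,0,0]],
  [-1,[0.35,-0.97,-0.13],[0,0,0]],
  [-1,[0.35,-0.97,-0.13],[0,0,0]],
  [-1,[0.35,-0.97,-0.13],[0,0,0]],
])

```text
time: 5.15
position: [0.4805, -0.1851, 0.1999]
tcp_rot: [[0.979, 0.0, -0.205], [0.205, -0.0, 0.979], [0.0, -1.0, -0.0]]
force: [0.3, 0.4, 0.5]
width: 0.0855
```

```bash
cat > wr.py <<'E'
import pickle,sys,cv2
from cell import robot,optics
tag=sys.argv[1]
d={'info':{c:optics.camera_info(c) for c in ['side','top','wrist']},'state':robot.observe()}
d['im','wrist']=optics.capture('wrist')
for t in sys.argv[2:]: d[t,'wrist']=optics.trace(t,'wrist')
pickle.dump(d,open(f'w_{tag}.pkl','wb'))
cv2.imwrite(f'pics/wrist_{tag}.png',d['im','wrist'][:,:,::-1]); print(d['state']['time'],robot.pinch_z)
E
cat > wfit.py <<'E'
import sys
from geo import *
from scipy.optimize import minimize
np.set_printoptions(precision=4,suppress=True)
tag=sys.argv[1]; d=pickle.load(open(f'w_{tag}.pkl','rb'))
s=d['state']; B=np.eye(4);B[:3,:3]=s['tcp_rot'];B[:3,3]=s['position']; T=B@d['info']['wrist']['hand_eye']
p0=np.array([.482,-.184,.206]); r=d['long_bracket_tab','wrist']; print([(round(x['conf'],2),x['xy'],x['region'].sum()) for x in r])
im=d['im','wrist'].copy()
if r:
    m=r[0]['region']
    def cost(p): return np.abs(hull_mask(bracket(.123),p,'wrist',T)-m).sum()
    q=minimize(cost,p0,method='Nelder-Mead',options=dict(initial_simplex=p0+np.vstack([np.zeros(3),np.diag([.01,.01,.1])])))
    print(q.x,q.fun,cost(p0),np.degrees(q.x[2])); 
    cv2.drawContours(im,cv2.findContours(m.astype(np.uint8),0,1)[0],-1,(0,255,0),1)
    for p,c in ((p0,(255,0,0)),(q.x,(255,255,0))):
        for P in bracket(.123):
            for u in proj(place(P,p),'wrist',T): cv2.circle(im,tuple(int(v) for v in np.round(u)),2,c,-1)
cv2.imwrite(f'pics/wfit_{tag}.png',im[:,:,::-1])
E
python3 wr.py a long_bracket_tab; python3 wfit.py a
```

```text
5.15 0.0539
[(0.72, [255.7, 245.3], np.int64(7764))]
[ 0.4831 -0.1845  0.2224] 372.7607843137255 463.34509803921566 12.74126151546338
```

View pics/wfit_a.png

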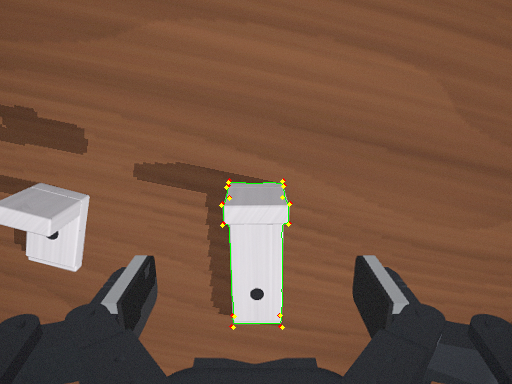

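The wrist fit agrees: tab at (0.483, -0.1845), yaw 12.7°. It is centred at column 255, between the pads. I'll descend and close.

servo_tool([
  [-1,[0.01,0.003,-0.6],[0,0,0.01]],
  [-1,[0.01,0.003,-0.6],[0,0,0.01]],
  [-1,[0.01,0.003,-0.6],[0,0,0.01]],
  [-1,[0.01,0.003,-0.6],[0,0,0.01]],
  [-1,[0.01,0.003,-0.6],[0,0,0.01]],
  [-1,[0.01,0.003,-0.6],[0,0,0.01]],
  [-1,[0.01,0.003,-0.6],[0,0,0.01]],
  [-1,[0.01,0.003,-0.5],[0,0,0.01]],
  [-1,[0.01,0.003,-0.3],[0,0,0]],
  [-1,[0,0,-0.2],[0,0,0]],
])

```text
time: 6.25
position: [0.4817, -0.1833, 0.0952]
tcp_rot: [[0.976, -0.001, -0.217], [0.217, 0.0, 0.976], [-0.0, -1.0, 0.0]]
force: [-0.9, -0.2, -0.4]
width: 0.0854
```

servo_tool([
  [1,[0,0,0],[0,0,0]],
  [1,[0,0,0],[0,0,0]],
  [1,[0,0,0],[0,0,0]],
  [1,[0,0,0],[0,0,0]],
  [1,[0,0,0],[0,0,0]],
  [1,[0,0,0],[0,0,0]],
  [1,[0,0,0],[0,0,0]],
  [1,[0,0,0],[0,0,0]],
  [1,[0,0,0],[0,0,0]],
  [1,[0,0,0],[0,0,0]],
])

```text
time: 7.25
position: [0.4825, -0.1838, 0.0967]
tcp_rot: [[0.976, 0.001, -0.217], [0.217, -0.001, 0.976], [0.001, -1.0, -0.001]]
force: [-0.6, -0.1, 6.0]
width: 0.0427
```

servo_tool([
  [1,[0,0,0.6],[0,0,0]],
  [1,[0,0,1],[0,0,0]],
  [1,[0,0,1],[0,0,0.1]],
  [1,[0.4,0.6,0.4],[0,0,0.6]],
  [1,[0.4,0.6,0],[0,0,0.6]],
  [1,[0.4,0.6,0],[0,0,0.6]],
  [1,[0.4,0.6,0],[0,0,0.6]],
  [1,[0.4,0.6,0],[0,0,0.6]],
  [1,[0.4,0.6,0],[0,0,0.6]],
  [1,[0.4,0.6,0],[0,0,0.6]],
])

```text
time: 8.25
position: [0.537, -0.0984, 0.1554]
tcp_rot: [[0.647, -0.002, -0.763], [0.763, 0.001, 0.647], [-0.001, -1.0, 0.002]]
force: [-0.1, -0.4, -2.2]
width: 0.0428
```

servo_tool([
  [1,[0.42,0.66,0],[0,0,0.6]],
  [1,[0.42,0.66,0],[0,0,0.6]],
  [1,[0.42,0.66,0],[0,0,0.6]],
  [1,[0.42,0.66,0],[0,0,0.6]],
  [1,[0.42,0.66,0],[0,0,0.6]],
  [1,[0.42,0.66,0],[0,0,0.6]],
  [1,[0.42,0.66,0],[0,0,0.6]],
  [1,[0.42,0.66,0],[0,0,0.6]],
  [1,[0.42,0.66,0],[0,0,0.6]],
  [1,[0.42,0.66,0],[0,0,0.6]],
])

```text
time: 9.25
position: [0.621, 0.0334, 0.1552]
tcp_rot: [[-0.196, -0.003, -0.981], [0.981, 0.0, -0.196], [0.001, -1.0, 0.002]]
force: [-0.4, -0.1, -3.4]
width: 0.0431
```

```bash
python3 grab.py g2.pkl jig long_bracket_tab finger
python3 - <<'E'
import pickle,cv2
d=pickle.load(open('g2.pkl','rb'))
cv2.imwrite('pics/d_side.png',cv2.resize(d['im','side'][150:384,120:400],None,fx=2.5,fy=2.5)[:,:,::-1])
print(d['state']['position'],d['state']['tcp_rot'],d['state']['force'],d['state']['width'])
E
```

```text
side jig [(0.79, [201.6, 311.7], 8712)]
side long_bracket_tab [(0.7, [216.5, 226.3], 1895)]
side finger [(0.76, [204.7, 316.2], 1057)]
top jig [(0.58, [146.0, 161.8], 1278)]
top long_bracket_tab []
top finger [(0.66, [144.6, 162.1], 171)]
9.65
[0.62119991 0.03209978 0.15572264] [[-1.90423868e-01 -9.31926854e-04 -9.81701524e-01]
 [ 9.81701966e-01 -1.52428061e-04 -1.90423809e-01]
 [ 2.78222016e-05 -9.99999554e-01  9.43900366e-04]] [-0.40358586 -0.35953535 -2.65029506] 0.0428121768331875
```

View pics/d_side.png

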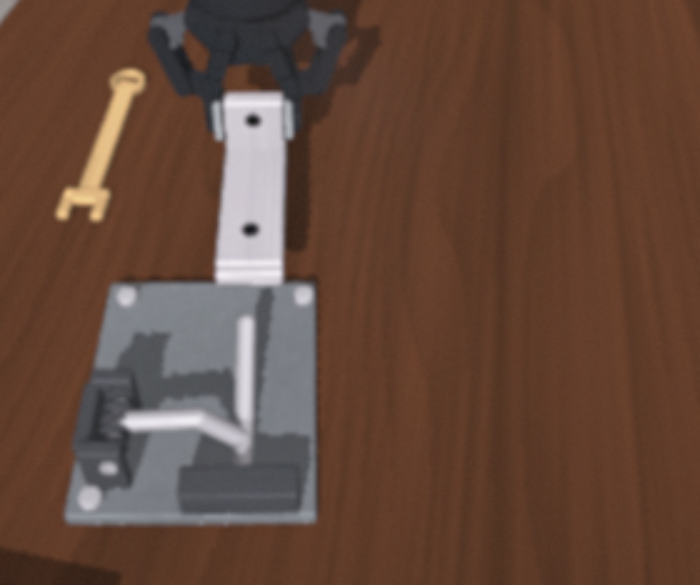

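```bash
cat > held.py <<'E'
from geo import *
import sys
from scipy.optimize import minimize
np.set_printoptions(precision=4,suppress=True)
f=sys.argv[1]; p0=np.array(eval(sys.argv[2])); d=pickle.load(open(f,'rb')); im=d['im','side'].copy()
m=d['long_bracket_tab','side'][0]['region']
def cost(p): return np.abs(hull_mask(bracket(.123),p,'side')-m).sum()
r=minimize(cost,p0,method='Nelder-Mead',options=dict(initial_simplex=p0+np.vstack([np.zeros(4),np.diag([.01,.01,.1,.01])])))
print(cost(p0),r.x,r.fun,np.degrees(r.x[2]))
for p,c in((p0,(255,0,0)),(r.x,(255,255,0))):
    for P in bracket(.123):
        for u in proj(place(P,p),'side'): cv2.circle(im,tuple(int(v) for v in np.round(u)),1,c,-1)
J=np.array([.581,.2425,np.radians(101)])
for u in proj(place(np.array([[x/1000,0,.012] for x in range(-130,26,10)]),J),'side'): cv2.circle(im,tuple(int(v) for v in np.round(u)),1,(0,0,255),-1)
cv2.imwrite('pics/held.png',cv2.resize(im[170:370,140:280],None,fx=3,fy=3)[:,:,::-1])
E
python3 held.py g2.pkl "[.6212,.0321,1.763,.060]"
```

```text
161.00392156862745 [0.6204 0.0338 1.7764 0.0608] 101.98823529411763 101.78205257438965
```

View pics/held.png

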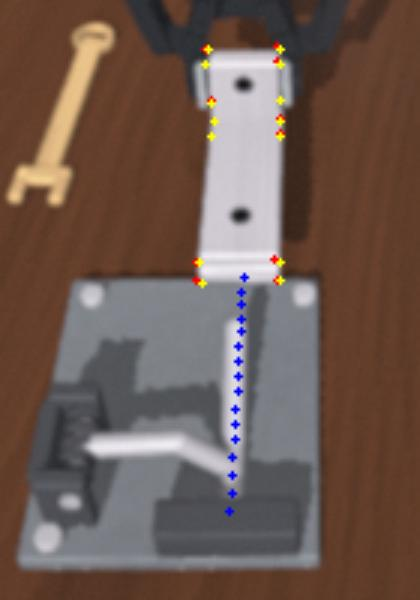

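The held pose matches the prediction within 2 mm and is level, and the jig centre line (blue) runs under the finger. I'll lower to about 3 mm over the bed and start in.

servo_tool([
  [1,[0,0,-0.5],[0,0,0]],
  [1,[0,0,-0.5],[0,0,0]],
  [1,[0,0,-0.5],[0,0,0]],
  [1,[0,0,-0.4],[0,0,0]],
  [1,[0,0,-0.27],[0,0,0]],
  [1,[-0.06,0.3,0],[0,0,0]],
  [1,[-0.06,0.3,0],[0,0,0]],
  [1,[-0.06,0.3,0],[0,0,0]],
  [1,[-0.06,0.3,0],[0,0,0]],
  [1,[0,0,0],[0,0,0]],
])

```text
time: 10.65
position: [0.617, 0.0578, 0.113]
tcp_rot: [[-0.193, 0.001, -0.981], [0.981, 0.0, -0.193], [0.0, -1.0, -0.001]]
force: [0.4, -0.1, -4.1]
width: 0.0431
```

servo_tool([
  [1,[0,0,-0.05],[0,0,0]],
  [1,[0,0,-0.05],[0,0,0]],
  [1,[0,0,-0.05],[0,0,0]],
  [1,[0,0,0],[0,0,0]],
  [1,[-0.04,0.2,0],[0,0,0]],
  [1,[-0.04,0.2,0],[0,0,0]],
  [1,[-0.04,0.2,0],[0,0,0]],
  [1,[-0.04,0.2,0],[0,0,0]],
  [1,[-0.04,0.2,0],[0,0,0]],
  [1,[0,0,0],[0,0,0]],
])

```text
time: 11.65
position: [0.6128, 0.0774, 0.1095]
tcp_rot: [[-0.193, -0.0, -0.981], [0.981, 0.0, -0.193], [0.0, -1.0, 0.0]]
force: [0.4, 0.1, -2.8]
width: 0.0429
```

```bash
python3 grab.py g3.pkl long_bracket_tab; python3 held.py g3.pkl "[.6125,.076,1.763,.012]"
```

```text
side long_bracket_tab [(0.71, [219.7, 262.5], 1840)]
top long_bracket_tab []
11.85
254.0666666666667 [0.6131 0.0729 1.7615 0.0082] 242.47450980392156 100.92633193850166
```

View pics/held.png

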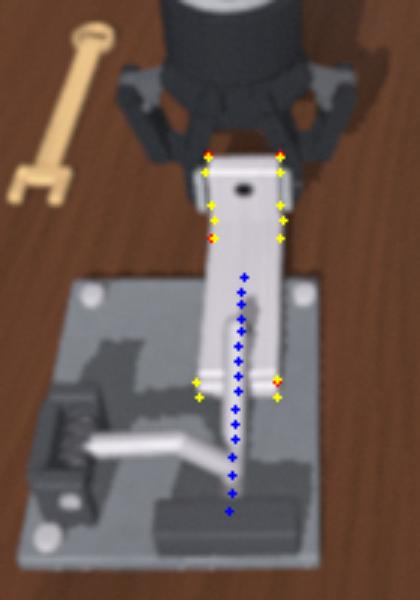

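servo_tool([
  [1,[0,0,-0.04],[0,0,0]],
  [1,[0,0,-0.04],[0,0,0]],
  [1,[-0.05,0.25,0],[0,0,0]],
  [1,[-0.05,0.25,0],[0,0,0]],
  [1,[-0.05,0.25,0],[0,0,0]],
  [1,[-0.05,0.25,0],[0,0,0]],
  [1,[-0.05,0.25,0],[0,0,0]],
  [1,[-0.05,0.25,0],[0,0,0]],
  [1,[-0.05,0.25,0],[0,0,0]],
  [1,[0,0,0],[0,0,0]],
])

```text
time: 12.85
position: [0.608, 0.1103, 0.1092]
tcp_rot: [[-0.19, 0.004, -0.982], [0.982, -0.005, -0.19], [-0.005, -1.0, -0.004]]
force: [2.9, -6.2, 2.0]
width: 0.0432
```

```bash
python3 snap.py e side
python3 - <<'E'
import cv2
im=cv2.imread('pics/side_e.png');cv2.imwrite('pics/e_side.png',cv2.resize(im[200:370,140:280],None,fx=3.5,fy=3.5))
E
```

```text
12.85 [0.60795098 0.11026131 0.10921249] [[-0.19021407  0.00446077 -0.9817325 ]
 [ 0.98172828 -0.00454416 -0.1902339 ]
 [-0.00530974 -0.99997973 -0.0035149 ]]
```

View pics/e_side.png

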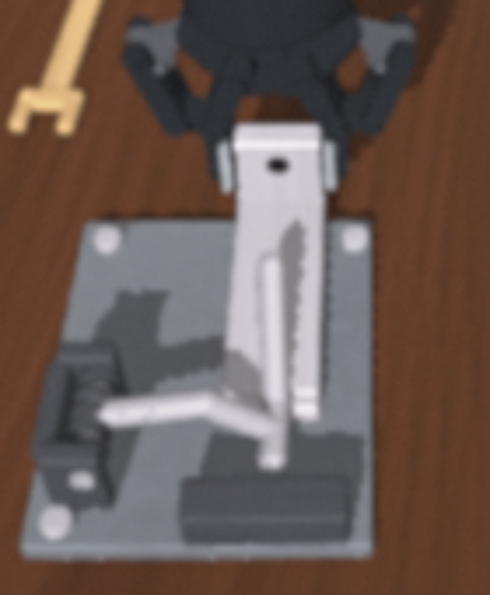

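servo_tool([
  [1,[-0.04,0.2,0],[0,0,0]],
  [1,[-0.04,0.2,0],[0,0,0]],
  [1,[-0.04,0.2,0],[0,0,0]],
  [1,[-0.04,0.2,0],[0,0,0]],
  [1,[-0.04,0.2,0],[0,0,0]],
  [1,[-0.04,0.2,0],[0,0,0]],
  [1,[-0.04,0.2,0],[0,0,0]],
  [1,[0,0,0],[0,0,0]],
  [1,[0,0,0],[0,0,0]],
  [1,[0,0,0],[0,0,0]],
])

```text
time: 13.9
position: [0.6021, 0.1386, 0.1089]
tcp_rot: [[-0.19, 0.004, -0.982], [0.982, -0.004, -0.19], [-0.004, -1.0, -0.003]]
force: [3.3, -7.6, 2.8]
width: 0.0431
```

servo_tool([
  [1,[-0.01,0.07,0],[0,0,0]],
  [1,[-0.01,0.07,0],[0,0,0]],
  [1,[-0.01,0.07,0],[0,0,0]],
  [1,[-0.01,0.07,0],[0,0,0]],
  [1,[0,0,0],[0,0,0]],
  [1,[0,0,0],[0,0,0]],
  [1,[0,0,0],[0,0,0]],
  [1,[0,0,0],[0,0,0]],
  [1,[0,0,0],[0,0,0]],
  [1,[0,0,0],[0,0,0]],
])

```text
time: 14.9
position: [0.6012, 0.1436, 0.109]
tcp_rot: [[-0.19, 0.004, -0.982], [0.982, -0.005, -0.19], [-0.005, -1.0, -0.003]]
force: [2.4, -9.0, 3.6]
width: 0.0428
```

```bash
python3 snap.py f side
python3 - <<'E'
import cv2
im=cv2.imread('pics/side_f.png');cv2.imwrite('pics/f_side.png',cv2.resize(im[200:370,140:280],None,fx=3.5,fy=3.5))
E
```

```text
14.9 [0.60123357 0.14364394 0.10896409] [[-0.19028188  0.00365739 -0.98172268]
 [ 0.98171426 -0.0048624  -0.19029837]
 [-0.00546953 -0.99998149 -0.00266529]]
```

View pics/f_side.png

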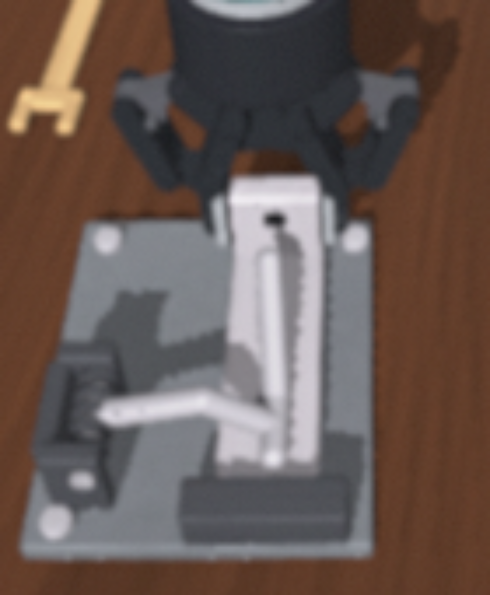

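servo_tool([
  [1,[-0.01,0.05,0],[0,0,0]],
  [1,[-0.01,0.05,0],[0,0,0]],
  [1,[-0.01,0.05,0],[0,0,0]],
  [1,[0,0.05,0],[0,0,0]],
  [1,[0,0,0],[0,0,0]],
  [1,[0,0,0],[0,0,0]],
  [1,[0,0,0],[0,0,0]],
  [1,[0,0,0],[0,0,0]],
  [1,[0,0,0],[0,0,0]],
  [1,[0,0,0],[0,0,0]],
])

```text
time: 15.95
position: [0.6006, 0.1473, 0.109]
tcp_rot: [[-0.19, 0.004, -0.982], [0.982, -0.006, -0.19], [-0.006, -1.0, -0.002]]
force: [2.3, -9.8, 4.7]
width: 0.043
```

servo_tool([
  [1,[-0.01,0.05,0],[0,0,0]],
  [1,[-0.01,0.05,0],[0,0,0]],
  [1,[-0.01,0.05,0],[0,0,0]],
  [1,[0,0.05,0],[0,0,0]],
  [1,[0,0,0],[0,0,0]],
  [1,[0,0,0],[0,0,0]],
  [1,[0,0,0],[0,0,0]],
  [1,[0,0,0],[0,0,0]],
  [1,[0,0,0],[0,0,0]],
  [1,[0,0,0],[0,0,0]],
])

```text
time: 16.95
position: [0.6004, 0.148, 0.1096]
tcp_rot: [[-0.188, 0.004, -0.982], [0.982, -0.014, -0.188], [-0.015, -1.0, -0.002]]
force: [2.4, -20.3, 7.4]
width: 0.043
```

```bash
python3 snap.py h side
python3 - <<'E'
import cv2
im=cv2.imread('pics/side_h.png');cv2.imwrite('pics/h_side.png',cv2.resize(im[200:370,140:280],None,fx=3.5,fy=3.5))
E
```

```text
16.95 [0.60043854 0.1480323  0.10959688] [[-0.1884279   0.00444361 -0.98207697]
 [ 0.98197832 -0.01402588 -0.18847244]
 [-0.01461199 -0.99989176 -0.00172066]]
```

View pics/h_side.png

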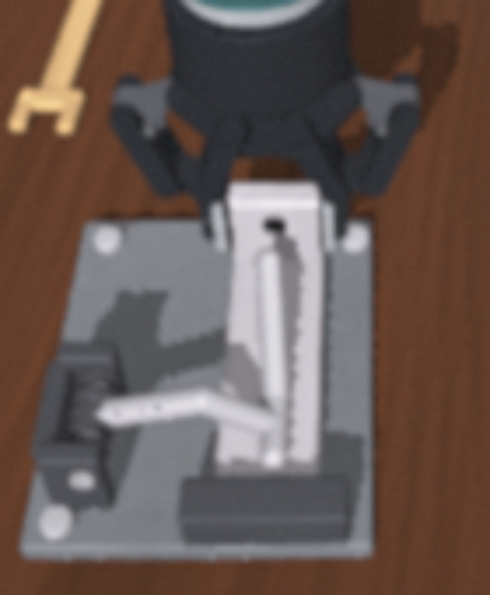

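The toe is home: the force jumped to 20 N, and the TCP is at (0.600, 0.148) against the expected (0.600, 0.146). I'll ease off the push, open, then retreat upwards.

servo_tool([
  [1,[0.01,-0.06,0],[0,0,0]],
  [1,[0.01,-0.06,0],[0,0,0]],
  [1,[0,0,0],[0,0,0]],
  [1,[0,0,0],[0,0,0]],
  [0.2,[0,0,0],[0,0,0]],
  [-0.2,[0,0,0],[0,0,0]],
  [-0.6,[0,0,0],[0,0,0]],
  [-1,[0,0,0],[0,0,0]],
  [-1,[0,0,0],[0,0,0]],
  [-1,[0,0,0],[0,0,0]],
])

```text
time: 18.0
position: [0.5986, 0.1513, 0.1077]
tcp_rot: [[-0.192, -0.0, -0.981], [0.981, 0.0, -0.192], [0.0, -1.0, 0.0]]
force: [-0.0, -0.4, -0.5]
width: 0.0855
```

```bash
python3 snap.py i side
python3 - <<'E'
import cv2
im=cv2.imread('pics/side_i.png');cv2.imwrite('pics/i_side.png',cv2.resize(im[200:370,140:280],None,fx=3.5,fy=3.5))
E
```

```text
18.0 [0.59855163 0.15133657 0.10768181] [[-1.92338336e-01 -4.84833671e-04 -9.81328553e-01]
 [ 9.81328584e-01  3.31962353e-04 -1.92338506e-01]
 [ 4.19016319e-04 -9.99999827e-01  4.11932053e-04]]
```

View pics/i_side.png

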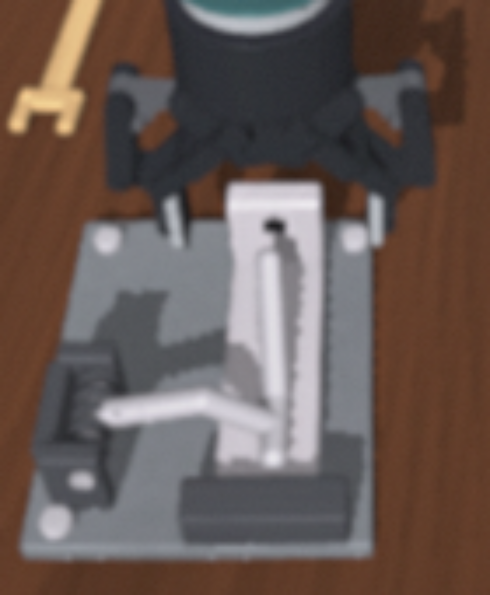

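servo_tool([
  [-1,[0.01,-0.06,0.3],[0,0,0]],
  [-1,[0,0,0.5],[0,0,0]],
  [-1,[0,0,0.8],[0,0,0]],
  [-1,[0,0,1],[0,0,0]],
  [-1,[0,0,1],[0,0,0]],
  [-1,[0,-0.5,1],[0,0,0]],
  [-1,[-0.5,-1,1],[0,0,0]],
  [-1,[-0.5,-1,1],[0,0,0]],
  [-1,[-0.5,-1,0.5],[0,0,0]],
  [-1,[-0.5,-1,0],[0,0,0]],
])

```text
time: 19.05
position: [0.5602, 0.0589, 0.2535]
tcp_rot: [[-0.192, 0.006, -0.981], [0.981, -0.0, -0.192], [-0.001, -1.0, -0.006]]
force: [1.1, -0.3, 0.2]
width: 0.0851
```

servo_tool([
  [-1,[-0.5,-1,0],[0,0,0]],
  [-1,[-0.5,-1,0],[0,0,0]],
  [-1,[-0.5,-1,0],[0,0,0]],
  [-1,[-0.5,-1,0],[0,0,0]],
  [-1,[-0.5,-1,0],[0,0,0]],
  [-1,[-0.5,-0.5,0],[0,0,0]],
  [-1,[0,0,0],[0,0,0]],
  [-1,[0,0,0],[0,0,0]],
  [-1,[0,0,0],[0,0,0]],
  [-1,[0,0,0],[0,0,0]],
])

```text
time: 20.05
position: [0.4995, -0.0497, 0.25]
tcp_rot: [[-0.193, 0.0, -0.981], [0.981, 0.0, -0.193], [0.0, -1.0, -0.0]]
force: [-0.3, 0.8, 0.8]
width: 0.0854
```

```bash
python3 grab.py g4.pkl long_bracket_tab finger short_bracket_tab; python3 held.py g4.pkl "[.5997,.1463,1.763,.012]"
python3 - <<'E'
import pickle,cv2,numpy as np
d=pickle.load(open('g4.pkl','rb'))
a=cv2.resize(d['im','side'][200:370,140:280],None,fx=2.8,fy=2.8); b=cv2.resize(d['im','top'][125:215,110:230],None,fx=3.2,fy=476/90)
cv2.imwrite('pics/k.png',np.hstack([a,b])[:,:,::-1])
E
```

```text
side long_bracket_tab [(0.56, [219.8, 289.9], 1776), (0.17, [193.0, 315.8], 7423)]
side finger [(0.75, [205.3, 314.9], 1074)]
side short_bracket_tab [(0.91, [284.9, 135.6], 361)]
top long_bracket_tab [(0.98, [162.2, 177.4], 645)]
top finger [(0.77, [146.1, 169.6], 335)]
top short_bracket_tab [(0.79, [355.8, 192.8], 428)]
20.45
862.5921568627451 [0.6006 0.1437 1.7671 0.0106] 838.3098039215686 101.24883054262506
```

View pics/k.png

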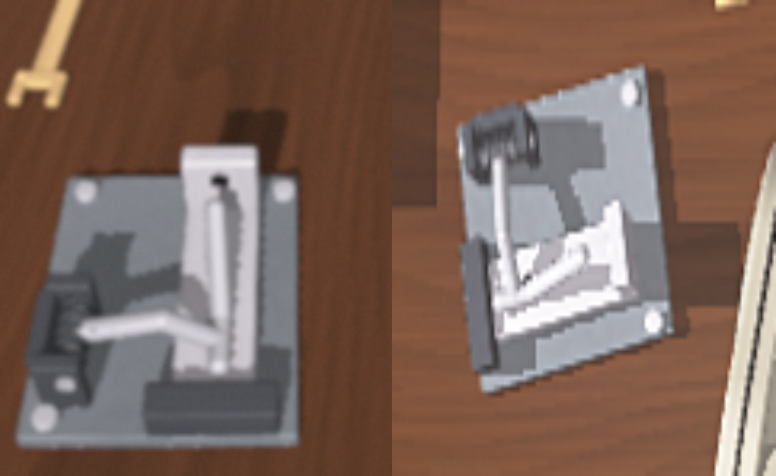

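View pics/held.png

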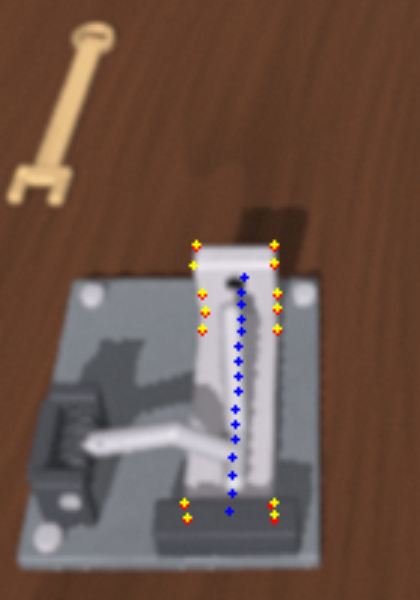

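```bash
python3 -c "
from cell import job
print(job.sign_off())"
```

```text
the job is handed in; nothing more can be done
None
```

The long bracket is in the jig with its toe at the back stop, and I handed the job in at about 20.5 s of the 38 s allowed. I gripped it by the tab with 80 N, turned it about 89° and slid it along the bed under the sprung finger. I then eased off the push, released it and moved the arm clear.

**How I know the toe is home:** the push force was 6–10 N while sliding and rose to 20 N at the stop. At that point the tool was at (0.600, 0.148), against the (0.600, 0.146) I expected.

**Last checks, arm well clear:**
- **Bracket:** in both pictures it lies flat against the stop, with the finger bar on its foot. The side view put the tab within 3 mm of its intended place, the height within 2 mm, and the yaw at 101.2° against 101° for the jig.
- **Short bracket:** it shows at the same place in the pictures as at the start, within 2–3 pixels.

**Weak or missing checks:**
- The last side-view fit was poor because the finger and stop hide much of the foot, so I relied more on the stop force and the pictures.
- The jig's direction differed by about 1° between fits (100.7° to 101.8°), well within the 10° allowed.
- I did not measure the finger's angle or its force on the foot. I only saw it resting there.

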